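# Run the parallel rule up to the top of the drawing board

### The arm

A 6-joint arm with a two-finger parallel gripper is mounted at the origin on the work surface. World frame = base frame: x ahead of the robot, y to its left, z up, the work surface at z = 0. Lengths are in mm, angles in rad, forces in N, time in s.
With the tool pointing down it reaches from about 300 to 750 mm from the base axis. Payload 8.5 kg.
Tool frame: the origin (TCP) lies on the mounting face of the last link; the fingertips stand 166 mm ahead of it and the grasp point (between the pads) lies 147 mm ahead of it; z points along the fingers, y is the line along which they close (so a half turn about z gives the same grasp; the last joint's range is limited). The gripper opens to 88 mm and grips with 3 to 60 N. Pads are 18 mm wide; open, the fingers measure 123 mm over their backs; the gripper's body (75 mm by 187 mm) begins 45 mm behind the grasp point.
Start: joints at [1.037, 0.381, 1.297, -0, 1.464, -0.215], TCP at [172.377, 522.272, 404.748] pointing down, gripper open.
Joint ranges: [-3.11, 3.11], [-0.89, 2.33], [0.22, 2.48], [-1.42, 4.56], [0.17, 2.85], [-2.88, 2.88]. Speed limits (rad/s): [2.39, 2.39, 3.14, 3.14, 3.14, 3.14].

### API

Orientations are given as a unit quaternion [x, y, z, w].
In Python, from bench import robot gives the robot as it stands. The module is installed in compiled form; this text tells all that it offers. Calls block until the motion is done:
- robot.movep(position, orientation): joint-space move of the TCP to a pose.
- robot.move_l(position, orientation=None, v=150, threshold=None): straight line of the TCP; orientation=None keeps the orientation; v is the mean speed in mm/s. With threshold (N) it stops when the force on the tool has changed by that much, and returns True; else False.
- robot.goto_joints(angles): joint-space move.
- robot.gripper_open() and robot.close_gripper(): open the fingers fully, or close them until they stop; the grip force is fixed at half the most.
- robot.wait(seconds).
- robot.ik(position, orientation): joint angles nearest the present ones, or None.
- robot.get_state(): the state.
- robot.camera(name): name is "scene" or "side" or "wrist"; returns the picture (400x640x3 uint8, red, green, blue); there is no depth.
- robot.camera_model(name): a dict with "K" (3x3 intrinsics, pixels), "k1" (the pictures are not rectified: a ray, as slopes to the right and down, at radius r is drawn at 1 + k1 r^2 times it, then the intrinsics apply), "world_to_cam" (4x4, takes a point from world to camera coordinates). Camera axes: x right, y down, z forward; pixel columns grow to the right and rows downward; lengths in mm; the calibration is good to about 2 mm. A picture is of the moment at which its call begins: read the wrist's pose just before it. camera_model takes no time and is no camera call; for the wrist camera it gives the pose at the moment of the call.
A pose or a line that the arm cannot do raises robot.MotionError and nothing moves.
- robot.close_job(): hands the job in; it is judged then, once.
The state is a dict: "time": time; "joint_pos": joint angles; "joint_velocities": joint speeds; "effort": joint torques, N m; "tool_pos": TCP position; "tcp_rot": TCP orientation; "wrist_force": force on the tool from outside, world axes, zero at the start; "ft_torque": the same for the moment, N m; "opening": finger opening in mm; "grasp_force": force on a finger pad.
Only numpy, scipy, OpenCV 4.12 (cv2) and the standard library are available. Lean on these libraries where they do the work, as an engineer would, in place of code of your own. Each camera call takes 0.05 s, during which the arm holds its last target. There are 200 camera calls.

### The job

Clear the drawing sheet by moving the board's parallel rule: press the black release key on the rule's head, keep it held down while you slide the rule all the way up until its head meets the end stop at the top of the board (the end with the carrying handle), then let the key spring back up so that the rule is locked there. Only push with the fingertips, without slamming or excessive force, never drag the rule while its key is up, and leave the ink jar, bowl and brush where they are.

Things in the scene. Friction and masses are not known exactly. Their poses are not given: they have to be found in the camera images.
- board: White A4 drawing board, 275 x 380 mm, top 15 mm above the table, fixed. Origin: centre of its underside. Its +y points to its top end, which has a low black carrying handle (to y = 221 mm); +x points from the guide rail across the sheet. At yaw 0 the top end points to world +y (the robot's left) and the rail runs along the edge nearest the robot; yaw is within 0.5 rad of that.
- top_stop (a point): Face of the end stop that the rule's head must meet, at the top end of the guide rail, 30 mm above the table, straight along board +y from the key (board frame x -118, y +172 mm). The stop is a black block 44 mm wide, its top 36 mm above the table. A like stop closes the bottom end of the rail. Axes as the board's.
- head_end (a point): Middle of the upper end face of the rule's grey head, 30 mm above the table, 55 mm along board +y from the key's centre; it comes to point top_stop when the rule is home. The head is 52 (x) by 110 mm (y), its top 40 mm above the table. A clear blade, 40 mm wide and 20 mm above the table, reaches from it 254 mm along +x across the sheet.
- key_top (a point): Centre of the pressing face of the black release key in the middle of the rule's grey head; 48 mm above the table with the key up; moves with the key. Axes as the board's: the rule slides along +y to the top. The key is 32 (x) by 52 mm (y), stands 8 mm proud of the head; its face lies between two cross ridges 3.5 mm high, 44 mm apart inside, which keep a fingertip from slipping off along y.
- ruler (a joint): Position of the parallel rule along its rail, m: 0 at the bottom stop, 0.234 with the head against the top stop, growing towards the top (board +y). It starts between 0.02 and 0.10. With the key well down it slides with about 1.5 N; with the key up a friction brake holds it against about 13 N.
- key (a joint): How far the release key is pressed, m: 0 up (brake on), 0.006 fully down on its rigid stop. A spring pushes it up with a force rising smoothly to about 4 N at 2.5 mm and 6 N at 6 mm. The brake lets go little by little and is free from about 3 mm; hold it 3 to 6 mm down while sliding.
- ink: Small amber glass ink jar with a black cap, 44 mm across, 58 mm tall, standing on the table on the rail's side of the board. Origin: centre of its base. Not part of the job.
- bowl: White porcelain bowl, 112 mm across the rim, 50 mm high, beyond the top end of the board. Origin: centre of its base. Not part of the job.
- brush: Flat paint brush 215 mm long, 18 mm wide at the bristles, with a thin light wooden handle, lying on the table past the bottom end of the board. Origin: under its middle. Not part of the job.

How it is judged:
By the outcome, as a careful person would: the job done as asked, in the order asked, and still so for the second after the job is handed in, with the robot touching nothing.
It also fails if it takes over 42 s, if anything falls off the work surface, if the arm or the gripper's body presses on something with over 40 N, if the wrist force passes 120 N, or if a joint passes its speed limit or range.

## Working session

There is one attempt and no reset: what is moved stays moved. The work goes in short steps, each a Python script; the robot and the scene stay as the last script left them, time stands still between calls to the robot, and variables do not carry over. Pictures are saved under pics/ and viewed, at most 10 in all, crops included, and the job is handed in when it is done.

```bash
mkdir -p pics
cat > h.py <<'E'
import numpy as np, cv2
from bench import robot
def snap(n,f):
    m=robot.camera_model(n); im=robot.camera(n); cv2.imwrite(f'pics/{f}.png',im[:,:,::-1]); np.savez(f'pics/{f}.npz',K=m['K'],k1=m['k1'],T=m['world_to_cam']); return im,m
def load(f):
    m=np.load(f'pics/{f}.npz'); return cv2.imread(f'pics/{f}.png'),{'K':m['K'],'k1':float(m['k1']),'world_to_cam':m['T']}
def ray(m,px):
    K=np.array(m['K'],float);T=np.array(m['world_to_cam'])
    p=cv2.undistortPoints(np.array(px,float).reshape(-1,1,2),K,np.array([m['k1'],0,0,0.])).reshape(-1,2)
    d=np.c_[p,np.ones(len(p))]@T[:3,:3]; return -T[:3,:3].T@T[:3,3],d
def plane(m,px,z):
    o,d=ray(m,px); return o+d*((z-o[2])/d[:,2])[:,None]
def proj(m,P):
    T=np.array(m['world_to_cam']);K=np.array(m['K'],float)
    return cv2.projectPoints(np.array(P,float).reshape(-1,1,3),cv2.Rodrigues(T[:3,:3])[0],T[:3,3],K,np.array([m['k1'],0,0,0.]))[0].reshape(-1,2)
E
python3 - <<'E'
from h import *
a,_=snap('scene','s0');b,_=snap('wrist','w0')
for n in('scene','side','wrist'):
    m=robot.camera_model(n);print(n,ray(m,[[320,200]]))
s=robot.get_state();print(s)
E
```

```text
scene (array([1211.0165612 , -383.12101904,  822.37990717]), array([[-0.56982049,  0.41652929, -0.70849455]]))
side (array([ -16.96705724, -515.92398331,  931.24043941]), array([[ 0.48305601,  0.48234813, -0.73076009]]))
wrist (array([ 97.2250855 , 546.95078778, 384.52729224]), array([[ 0.29724315, -0.11375487, -0.9483137 ]]))
{'time': 0.1, 'joint_pos': array([ 1.03667844e+00,  3.81132134e-01,  1.29813304e+00, -1.40958589e-05,
        1.46361244e+00, -2.15303841e-01]), 'joint_velocities': array([ 0.00036243, -0.00217109, -0.00365068, -0.00031734, -0.00060067,
        0.00192383]), 'effort': array([ 3.63172476e-03, -4.38649035e+01, -2.24917299e+01,  7.15004979e-02,
        3.42339277e-02, -4.68809094e-05]), 'tool_pos': array([172.37902498, 522.25096034, 404.21500795]), 'tcp_rot': array([ 1.58731994e-01,  9.87321498e-01, -6.00467999e-04, -2.28630229e-04]), 'wrist_force': array([-0.03282934, -0.16689634,  0.17227168]), 'ft_torque': array([-0.00386985,  0.05450873,  0.02696667]), 'grasp_force': 0.0, 'opening': 88.27039282503048}
```

View pics/s0.png

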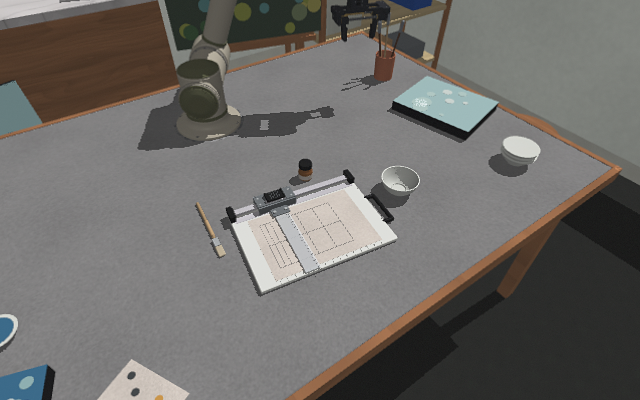

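View pics/w0.png

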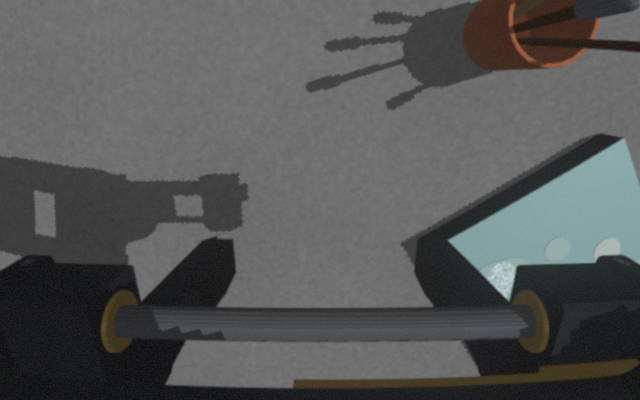

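The scene view shows the board with its rail from about (232,215) to the top stop at (350,177), and the key at about (274,195). The jar is at (305,168), the bowl at (400,181) and the brush at (210,230). The wrist view shows only the table and clutter. I'll get a rough estimate from the scene view, then look with the wrist camera.

Run:
```python
from h import *
im,m=load('s0')
k=plane(m,[[274,195]],48)[0]; st=plane(m,[[232,213],[349,175]],36); b=plane(m,[[262,292],[396,239]],15)
print('key',k,'stops',st,'board far',b)
print('jar',plane(m,[[305,179]],0))
d=st[1]-st[0]; yaw=-np.arctan2(d[0],d[1]); d2=b[1]-b[0]; print(yaw,-np.arctan2(d2[0],d2[1]),np.linalg.norm(d),np.linalg.norm(d2))
from scipy.spatial.transform import Rotation as R
# tool x = board -x side camera? try both half turns, closing along board x or y
for ang in np.arange(4)*np.pi/2:
    q=(R.from_euler('z',yaw+ang)*R.from_quat([1,0,0,0])).as_quat()  # ang0: tool x = board x, tool y=-board y
    print(ang,robot.ik([k[0],k[1],330],q),robot.ik([k[0]-160*np.sin(yaw),k[1]+160*np.cos(yaw),210],q))
```

```text
key [500.49918707 -21.82093132  48.        ] stops [[ 485.73063723 -144.28746891   36.        ]
 [ 541.47990431  210.8289128    36.        ]] board far [[ 731.32540546 -192.44755607   15.        ]
 [ 790.27449261  172.4330118    15.        ]]
jar [[449.37867061 114.78002401   0.        ]]
-0.15571777761308547 -0.16017323438970502 359.4657498770658 369.61172016115006
0.0 [-2.80318976e-01  3.67464976e-01  1.55409914e+00 -4.44089210e-16
  1.22002854e+00  1.44619513e+00] [ 3.55237642e-02  5.88396047e-01  1.58117723e+00 -4.44089210e-16
  9.72019376e-01  1.76203787e+00]
1.5707963267948966 [-2.80318976e-01  3.67464976e-01  1.55409914e+00 -4.44089210e-16
  1.22002854e+00 -1.24601198e-01] [ 3.55237642e-02  5.88396047e-01  1.58117723e+00 -4.44089210e-16
  9.72019376e-01  1.91241542e-01]
3.141592653589793 [-2.80318976e-01  3.67464976e-01  1.55409914e+00 -4.44089210e-16
  1.22002854e+00 -1.69539752e+00] [ 3.55237642e-02  5.88396047e-01  1.58117723e+00 -4.44089210e-16
  9.72019376e-01 -1.37955478e+00]
4.71238898038469 None None
```

Run:
```python
from h import *
from scipy.spatial.transform import Rotation as R
im,m=load('s0'); c=plane(m,[[384,79]],0)[0]; print('cup',c)
q=(R.from_euler('z',-0.158+np.pi/2)*R.from_quat([1,0,0,0])).as_quat()
s=robot.get_state(); p=s['tool_pos']
robot.move_l([p[0]+40,p[1]-40,470],v=250)
robot.close_gripper()
robot.movep([500,-22,400],q)
im,m=snap('wrist','w1'); print(robot.get_state()['time'],robot.get_state()['opening'],robot.get_state()['tool_pos'])
```

```text
cup [116.75454571 733.8111464    0.        ]
4.0417 0.7645528968221497 [499.99369542 -21.25916319 400.13684571]
```

View pics/w1.png

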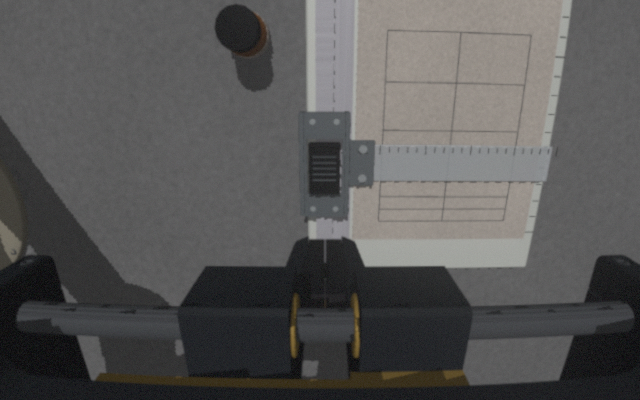

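The wrist view shows the head at about (300–350, 111–219), the key at (308–340, 142–196) and the blade going right along row 165. The jar is at (240,30). Next I'll measure these and take one more look at the top stop.

Run:
```python
from h import *
im,m=load('w1'); g=cv2.cvtColor(im,cv2.COLOR_BGR2GRAY)
sub=(g[120:215,300:352]<60).astype(np.uint8); sub=cv2.morphologyEx(sub,cv2.MORPH_CLOSE,np.ones((7,7)))
n,l,st,c=cv2.connectedComponentsWithStats(sub); i=1+np.argmax(st[1:,4]); print(st[i],c[i])
cn=cv2.findContours((l==i).astype(np.uint8),0,1)[0][0]; r=cv2.minAreaRect(plane(m,cn.reshape(-1,2)+[300,120],48)[:,:2].astype(np.float32)); print('key',r)
H=plane(m,[[299.5,111.5],[349,111.5],[349,219],[301,219]],40); print('head',H.mean(0),np.linalg.norm(np.diff(H,axis=0),axis=1))
robot.move_l([525,120,400],v=200)
snap('wrist','w2'); print(robot.get_state()['time'])
```

```text
[   8   22   33   55 1658] [23.68154403 48.40168878]
key ((497.2958984375, -22.086097717285156), (56.36775207519531, 31.887136459350586), 80.34297943115234)
head [498.22261417 -22.13621669  40.        ] [ 48.97111817 114.09763525  52.16850358]
4.9667
```

View pics/w2.png

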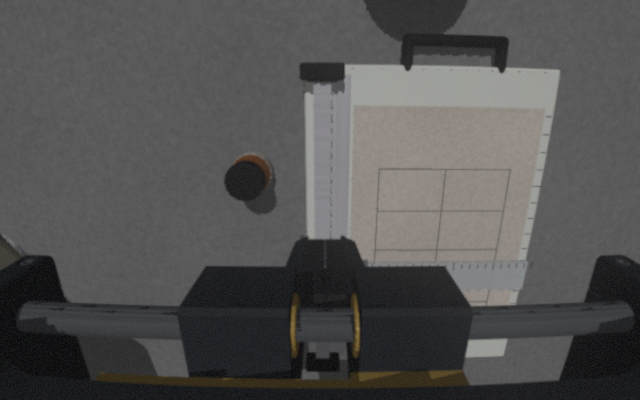

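The second view shows the top stop at about (300–345, 63–80), the handle at (455,40) and the board's top edge from (346,67) to (559,70). The jar is at (246,178), clear of the head's path.

Run:
```python
from h import *
im,m=load('w2'); g=cv2.cvtColor(im,cv2.COLOR_BGR2GRAY)
sub=(g[55:95,292:356]<50).astype(np.uint8); n,l,st,c=cv2.connectedComponentsWithStats(sub); i=1+np.argmax(st[1:,4]); print(st[i],c[i], g[55:95,322])
x,y,w,h=st[i][:4]; x+=292;y+=55
S=plane(m,[[x,y],[x+w,y],[x,y+h],[x+w,y+h]],36); print(S)
# board right edge: white->dark per row; top edge per column
g2=cv2.GaussianBlur(g,(3,3),0).astype(int)
R=[(np.where(g2[r,480:600]>110)[0].max()+480.5,r) for r in range(80,240,8)]
Tt=[(c,np.where(g2[55:90,c]>110)[0].min()+54.5) for c in list(range(352,400,6))+list(range(514,552,6))]
for nm,e in(('right',R),('top',Tt)):
    P=plane(m,e,15)[:,:2]; v=cv2.fitLine(P.astype(np.float32),cv2.DIST_HUBER,0,.01,.01).ravel(); a=np.arctan2(v[1],v[0]); print(nm,v,a, np.abs((P-v[2:])@[-v[1],v[0]]).max())
k=np.array([497.8,-22.1])
for yaw in(-0.15,-0.158,-0.168):
    ey=np.array([-np.sin(yaw),np.cos(yaw)]); ex=np.array([ey[1],-ey[0]])
    print(yaw,[( (s[:2]-k)@ex,(s[:2]-k)@ey) for s in S])
```

```text
[  8   8  44  19 733] [29.52251023 16.73124147] [ 89  90  89  90  89  91  84  71  49  46  41  42  43  40  40  45  39  42
  40  43  41  36  41  31  39  39  45  64  76  86 111 129 135 137 135 138
 137 138 135 134]
[[515.85804059 223.93183619  36.        ]
 [557.80286911 217.15902878  36.        ]
 [512.72658218 206.48696366  36.        ]
 [555.23424264 199.6272735   36.        ]]
right [1.5884948e-01 9.8730284e-01 7.7556348e+02 1.0323678e+02] 1.4112711 0.6992216616189834
top [ 9.8726630e-01 -1.5907639e-01  6.5175299e+02  2.0313791e+02] -0.15975507 0.5146701844807969
-0.15 [(np.float64(-18.911269874532806), np.float64(245.96772373747297)), (np.float64(23.57467912860447), np.float64(245.53912449828084)), (np.float64(-19.400636201656205), np.float64(228.2507790228395)), (np.float64(23.654808335339737), np.float64(227.82038119005009))]
-0.158 [(np.float64(-20.878385517845533), np.float64(245.80856426705205)), (np.float64(21.609632699514417), np.float64(245.71986270953147)), (np.float64(-21.22600213945402), np.float64(228.08827160276792)), (np.float64(21.8315077766), np.float64(228.0023274248788))]
-0.168 [(np.float64(-23.33538628205026), np.float64(245.58749356579366)), (np.float64(19.15139455289379), np.float64(245.92366954418662)), (np.float64(-23.505785549697006), np.float64(227.86461080047903)), (np.float64(19.550430936256713), np.float64(228.20923884270778))]
```

Yaw is −0.160, and the stop face is about 228 mm from the key, so the travel is about 173 mm (rule now near 0.06, within its range). The sizes match. Now I'll press, with the fingers closed along board x and set 8 mm towards the top ridge.

```bash
cat >> h.py <<'E'
from scipy.spatial.transform import Rotation as Rot
yaw=-0.1597; ey=np.array([-np.sin(yaw),np.cos(yaw)]); k=np.array([497.8,-22.1])
q=(Rot.from_euler('z',yaw+np.pi/2)*Rot.from_quat([1,0,0,0])).as_quat()
def at(s,tip): p=k+ey*s; return [p[0],p[1],tip+166]
def rep(t):
    s=robot.get_state(); f=s['wrist_force']; p=s['tool_pos']
    print(t,'t%.2f'%s['time'],'s %.1f tip %.2f'%((p[:2]-k)@ey,p[2]-166),'Fy %.2f Fz %.2f'%(f[:2]@ey,f[2]),'F',np.round(f,1))
E
python3 - <<'E'
from h import *
robot.movep(at(8,80),q); robot.move_l(at(8,56),v=60); robot.wait(.2); rep('hover')
print(robot.move_l(at(8,45.5),v=12,threshold=2.5)); rep('contact')
robot.wait(.2); rep('settled'); snap('wrist','w3')
E
```

```text
hover t6.55 s 8.0 tip 56.25 Fy 0.96 Fz 0.18 F [-0.1  1.   0.2]
True
contact t7.33 s 8.0 tip 46.05 Fy 0.75 Fz 3.26 F [0.8 0.6 3.3]
settled t7.53 s 8.0 tip 46.07 Fy -0.40 Fz 3.74 F [ 1.5 -0.6  3.7]
```

View pics/w3.png

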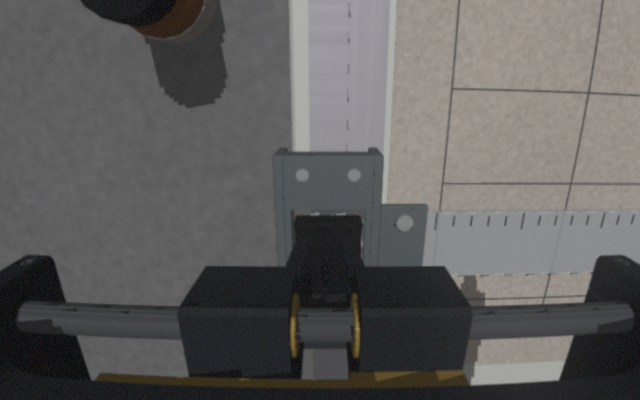

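The fingers rest on the key at about (328,240), centred on the head and not on a ridge. The force of 3.7 N at 2 mm fits the spring. Pressing further and sliding.

Run:
```python
from h import *
robot.move_l(at(8,43.2),v=10); robot.wait(.2); rep('pressed')
print(robot.move_l(at(38,43.2),v=30,threshold=9)); rep('slid30'); snap('wrist','w4')
```

```text
pressed t8.19 s 8.0 tip 43.25 Fy 0.12 Fz 4.22 F [-0.1  0.1  4.2]
False
slid30 t9.34 s 38.0 tip 43.25 Fy 1.55 Fz 6.24 F [0.6 1.5 6.2]
```

View pics/w4.png

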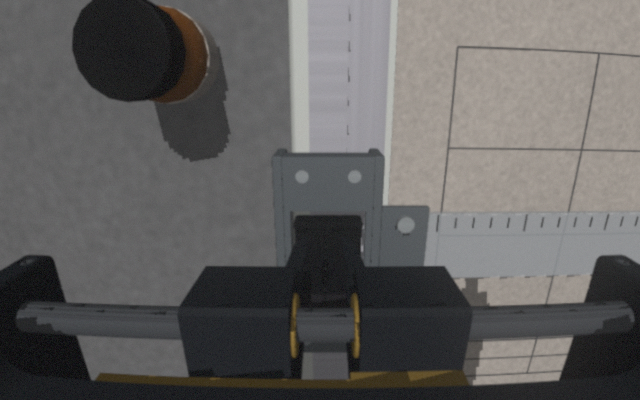

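The rule moved with the fingertips and didn't slip: the head end stays at row 152. I'll slide on, then make a slow contact with the stop.

Run:
```python
from h import *
print(robot.move_l(at(170,43.2),v=50,threshold=9)); rep('near')
robot.wait(.2); rep('rest')
print(robot.move_l(at(200,43.2),v=12,threshold=5)); rep('stop')
robot.wait(.3); rep('hold'); snap('wrist','w5')
```

```text
False
near t12.18 s 169.9 tip 43.25 Fy -0.98 Fz 5.64 F [ 0.2 -1.   5.6]
rest t12.38 s 169.9 tip 43.25 Fy 0.07 Fz 5.51 F [0.  0.1 5.5]
True
stop t13.77 s 185.2 tip 43.22 Fy -1.92 Fz 5.41 F [-0.9 -1.8  5.4]
hold t14.07 s 185.2 tip 43.31 Fy -2.21 Fz 5.68 F [-1.9 -1.9  5.7]
```

View pics/w5.png

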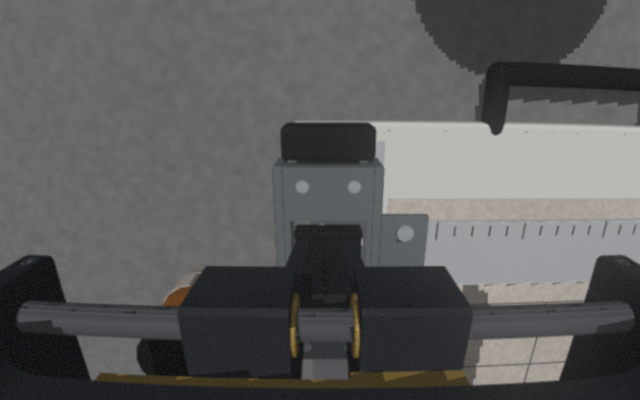

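The head end (row 161) has reached the black stop (rows 123–160), and the finger slipped about 4 mm forward on the key, as expected against the stop. I'll give a small confirming push, then lift straight up slowly and look again.

Run:
```python
from h import *
print(robot.move_l(at(190,43.2),v=10,threshold=4)); rep('confirm')
s=robot.get_state()['tool_pos']; d=(s[:2]-k)@ey
robot.move_l(at(d,54),v=12); rep('released')
robot.move_l(at(d,120),v=80); robot.move_l(at(d-40,230),v=200); robot.wait(.2); rep('up'); snap('wrist','w6')
```

```text
True
confirm t14.35 s 185.4 tip 43.34 Fy -2.72 Fz 5.79 F [-1.4 -2.5  5.8]
released t15.38 s 185.5 tip 53.97 Fy 0.22 Fz -0.26 F [ 0.3  0.2 -0.3]
up t17.28 s 145.7 tip 228.84 Fy 0.24 Fz -0.24 F [-0.   0.2 -0.2]
```

View pics/w6.png

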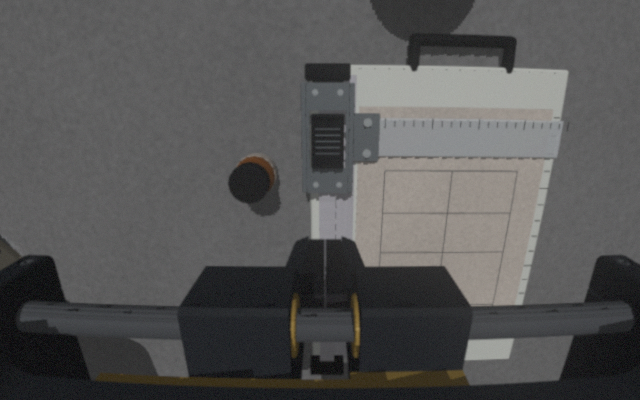

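Run:
```python
from h import *
for f,r0,r1 in(('w1',120,215),('w6',96,190)):
    im,m=load(f); g=cv2.cvtColor(im,cv2.COLOR_BGR2GRAY)
    sub=cv2.morphologyEx((g[r0:r1,304:352]<60).astype(np.uint8),cv2.MORPH_CLOSE,np.ones((7,7)))
    n,l,st,c=cv2.connectedComponentsWithStats(sub); i=1+np.argmax(st[1:,4])
    x,y,w,h=st[i][:4]; P=plane(m,[[304+x+w/2,r0+y+h/2]],48)[0]; print(f,st[i],'key s',(P[:2]-k)@ey)
    if f=='w6':
        t=k+ey*((P[:2]-k)@ey+55); print('head end px z40',proj(m,[[*t,40]]),'stop face px z36 for s=227,229',[proj(m,[[*(k+ey*s),36]]) for s in(227,229)]); print(g[60:92,328])
im,_=load('w6'); cv2.imwrite('pics/c6.png',cv2.resize(im[50:210,290:390],None,fx=5,fy=3.7*1,interpolation=cv2.INTER_CUBIC))
```

```text
w1 [   4   22   33   55 1658] key s 0.036160818177216364
w6 [   6   18   35   58 1864] key s 171.3876261943879
head end px z40 [[327.52277423  84.36219584]] stop face px z36 for s=227,229 [array([[327.50441706,  83.74228582]]), array([[327.50771998,  81.59064925]])]
[91 92 88 63 45 40 38 42 37 44 41 38 39 39 39 37 43 42 34 36 38 47 70 84
 91 91 91 90 88 93 89 88]
```

View pics/c6.png

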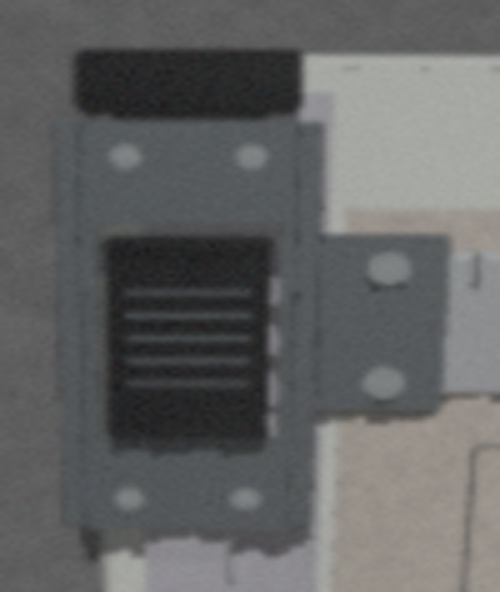

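The close-up shows the key up, and the head up against the stop with no bright rail showing between them. The steady push after the last stop was only about 2–3 N. There's plenty of time (17 of 42 s), so I'll press once more and confirm with a firmer but still gentle push.

Run:
```python
from h import *
robot.move_l(at(179,120),v=200); robot.move_l(at(179,56),v=80); robot.wait(.1)
robot.move_l(at(179,43.2),v=15); robot.wait(.2); rep('pressed')
for s in np.arange(181,192,1):
    h=robot.move_l(at(s,43.2),v=12,threshold=12); rep(s)
    F=np.mean([robot.get_state()['wrist_force'][:2]@ey for _ in range(1)])
    if h or F<-7: break
d=(robot.get_state()['tool_pos'][:2]-k)@ey
robot.move_l(at(d,54),v=15); robot.move_l(at(d,120),v=80); robot.move_l(at(d-40,230),v=200); robot.wait(.2); rep('up'); snap('wrist','w7')
im,m=load('w7'); cv2.imwrite('pics/c7.png',cv2.resize(im[50:210,290:390],None,fx=5,fy=3.7,interpolation=cv2.INTER_CUBIC))
```

```text
pressed t20.31 s 179.0 tip 43.50 Fy -0.02 Fz 4.60 F [-2.6  0.4  4.6]
181 t20.62 s 180.8 tip 43.52 Fy -2.12 Fz 5.86 F [-0.4 -2.1  5.9]
182 t20.88 s 181.7 tip 43.54 Fy -2.54 Fz 5.48 F [-0.3 -2.5  5.5]
183 t21.12 s 182.7 tip 43.56 Fy -3.15 Fz 5.43 F [-1.  -3.   5.4]
184 t21.38 s 183.7 tip 43.58 Fy -3.65 Fz 4.19 F [-0.2 -3.7  4.2]
185 t21.62 s 184.7 tip 43.58 Fy -3.96 Fz 4.87 F [-0.8 -3.9  4.9]
186 t21.88 s 185.5 tip 43.54 Fy -4.60 Fz 5.20 F [-0.3 -4.6  5.2]
187 t22.12 s 186.1 tip 43.46 Fy -9.27 Fz 4.41 F [-1.7 -9.1  4.4]
up t24.91 s 146.4 tip 228.83 Fy -0.34 Fz -0.23 F [ 0.5 -0.4 -0.2]
```

View pics/c7.png

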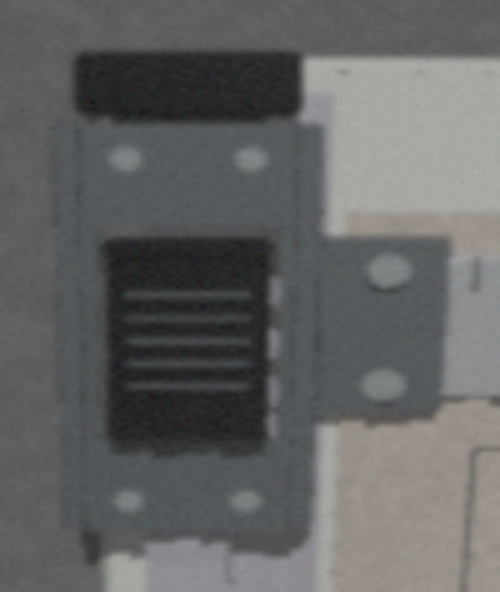

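The push rose to 9 N against a rigid stop, with the ridge at the same place as before, so the rule is home. The picture shows the head against the stop and the key up.

```bash
python3 -c "
from bench import robot
print(robot.close_job())"
```

```text
the job is handed in; nothing more can be done
None
```

The rule is at the top of the board with its head against the end stop and the key back up, and I've handed the job in at about 25 s; the ink jar, bowl and brush were not touched.

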